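# Change the water-filter cartridges

### The arm

A 7-joint arm with a two-finger parallel gripper is mounted at the origin on the work surface. World frame = base frame: x ahead of the robot, y to its left, z up, the work surface at z = 0. Lengths are in m, angles in rad, forces in N, time in s.
With the tool pointing down it reaches from about 0.425 to 0.875 m from the base axis. Payload 4.7 kg.
Tool frame: the origin (TCP) lies midway between the tips of the shut fingers; the grasp point (between the pads) lies 19 mm behind it; z points along the fingers, y is the direction in which the jaws open and shut (so a half turn about z gives the same grasp; the last joint's range is limited). The gripper opens to 87 mm and grips with 3 to 60 N. Pads are 19 mm wide; open, the fingers measure 117 mm over their backs; the gripper's body (75 mm by 190 mm) begins 51 mm behind the grasp point.
Start: joints at [1.326, 0.321, -0.07, 1.45, 0.023, 1.371, -0.057], TCP at [0.166, -0.628, 0.223] pointing down, gripper open.
Joint ranges: [-2.86, 2.86], [-0.3, 2.09], [-1.38, 1.24], [0.06, 2.45], [-1.56, 4.7], [0.09, 2.05], [-2.69, 2.69]. Speed limits (rad/s): [2.57, 2.57, 3.14, 3.14, 3.14, 3.14, 3.14].

### API

Orientations are given as a rotation vector (axis times angle).
In Python, from cell import arm, claw, solve_ik, telemetry, eyes, sign_off, spotter gives the robot as it stands. The module is installed in compiled form; this text tells all that it offers. Calls block until the motion is done:
- arm.movep(position, orientation): joint-space move of the TCP to a pose.
- arm.movel(position, frame=None, speed=0.15, threshold=None): straight line of the TCP; frame=None keeps the orientation; speed is the mean speed in m/s. With threshold (N) it stops when the force on the tool has changed by that much, and returns True; else False.
- arm.movej(angles): joint-space move.
- claw.release() and claw.close_gripper(f_grip=None): open the fingers fully, or close them until they stop; f_grip is the grip in N (None keeps the last).
- arm.wait(seconds).
- solve_ik(position, orientation): joint angles nearest the present ones, or None.
- telemetry.sense(): the state.
- eyes.snapshot(name): name is "side" or "top" or "wrist"; returns a dict with "color" (400x640x3 uint8, red, green, blue), "depth" (400x640 float32, m along the optical axis (not along the pixel's ray), 0 where there is no reading), "camera_matrix" (3x3 intrinsics, pixels), "position" and "orientation" of the camera in the world; the wrist camera has in their place "hand_eye" (4x4, takes a point from camera to tool coordinates, whose origin is the TCP and whose axes are the flange's). Camera axes: x right, y down, z forward; pixel columns grow to the right and rows downward; lengths in m; the calibration is good to about 2 mm. A picture is of the moment at which its call begins: read the wrist's pose just before it.
A pose or a line that the arm cannot do raises arm.IKError and nothing moves.
- sign_off(): hands the job in, once; it reports no verdict.
Trained networks look in a picture, given as the dict that the camera call returned (one of the last four; its "shot" number tells which), for a name from the list of things; names that differ only in an ending like _2 or _b are one class to them, and where a whole thing is asked for, a point or a joint stands for the part that bears it (a point fixed in the world has none). Each returns a list of dicts, best first, with "conf" (0 to 1); they miss things now and then, are a little off and sometimes report something else, mostly with a low value. They report only what shows in the picture. A call takes as long as a camera call. They do not tell look-alikes from the thing itself.
- spotter.boxes_of(query, picture): "box" ([left, top, right, bottom] in pixels, round what is visible of it).
The state is a dict: "t": time; "joints": joint angles; "joint_velocities": joint speeds; "joint_efforts": joint torques, N m; "eef_pos": TCP position; "eef_rot": TCP orientation; "force": force on the tool from outside, world axes, zero at the start; "ft_torque": the same for the moment, N m; "grip_width": finger opening in m.
Only numpy, scipy, OpenCV 4.12 (cv2) and the standard library are available. Lean on these libraries where they do the work, as an engineer would, in place of code of your own. Each camera call takes 0.05 s, during which the arm holds its last target.

### The job

Change the filter cartridges on the bench: first take the used cartridge out of the housing it stands in and stand it upright in the black waste tray, then stand the three new cartridges upright in the three open housings, each in the housing of its own size (the widest in the widest, the slimmest in the narrowest), right down on the housing's floor. Set the new ones down rather than dropping them, do not knock any of them over, and let go of them all.

Things in the scene. Friction and masses are not known exactly. Their poses are not given: they have to be found in the camera images.
- new_wide: new wide cartridge: upright cylinder 58 mm in diameter and 100 mm tall, off-white wound body with ridges around it, grey end caps with a dark centre spot, about 0.22 kg. Origin: centre of its underside; z along its axis, up. Turning about z does not matter. Stands on the bench at the start.
- new_medium: new medium cartridge: upright cylinder 44 mm in diameter and 100 mm tall, off-white pleated body, grey end caps with a dark centre spot, about 0.16 kg. Origin: centre of its underside; z along its axis, up. Turning about z does not matter. Stands on the bench at the start.
- new_slim: new slim cartridge: upright cylinder 30 mm in diameter and 100 mm tall, smooth white body, grey end caps with a dark centre spot, about 0.1 kg. Origin: centre of its underside; z along its axis, up. Turning about z does not matter. Stands on the bench at the start.
- used_medium: used medium cartridge: upright cylinder 44 mm in diameter and 100 mm tall, off-white pleated body, the same as the new medium one, grey end caps with a dark centre spot, about 0.2 kg. Origin: centre of its underside; z along its axis, up. Turning about z does not matter. It is the one that stands in a housing (the medium one) at the start, its top 46 mm above the housing's rim.
- housing_wide: the widest open filter housing: a white plastic round cup with an open top, fixed to the bench, 90 mm outside and 80 mm inside diameter, 60 mm high, inner floor 6 mm above the bench; a foot flange 5 mm high reaches 6 mm beyond its wall. Origin: centre of its underside, on the bench; z up. Takes the wide cartridge.
- housing_medium: the middle-sized open filter housing: a white plastic round cup with an open top, fixed to the bench, 76 mm outside and 66 mm inside diameter, 60 mm high, inner floor 6 mm above the bench; a foot flange 5 mm high reaches 6 mm beyond its wall. Origin: centre of its underside, on the bench; z up. Takes the medium cartridge; holds the used one at the start.
- housing_slim: the narrowest open filter housing: a white plastic round cup with an open top, fixed to the bench, 62 mm outside and 52 mm inside diameter, 60 mm high, inner floor 6 mm above the bench; a foot flange 5 mm high reaches 6 mm beyond its wall. Origin: centre of its underside, on the bench; z up. Takes the slim cartridge.
- waste_tray: waste tray: black square open tray fixed to the bench, 100 x 100 mm outside, walls 4 mm thick and 30 mm high, inner floor 4 mm above the bench. Origin: centre of its underside; x and y along its sides. The other small things about the bench (fittings, tape reel, grease jar, screwdriver, flat spanner) are all under 45 mm high and have no part in the job.
Mind the look-alikes: they are no part of the job. What is shaped like the new_medium but pink is not meant.

How it is judged:
On the way:
1. the used cartridge stands in the waste tray, let go, before any new cartridge is in a housing (x of used_medium in the frame of waste_tray between -0.046 and 0.046 m and y of used_medium in the frame of waste_tray between -0.046 and 0.046 m and z of used_medium in the frame of waste_tray below 0.012 m and angle between used_medium's own z axis and vertical below 0.12 rad and linear speed of used_medium below 0.03 m/s and contact force between the fingers and used_medium below 0.1 N and horizontal distance between new_wide and housing_wide above 0.04 m and horizontal distance between new_medium and housing_medium above 0.04 m and horizontal distance between new_slim and housing_slim above 0.04 m), for 0.2 s.
At the end, for the whole second after the job is handed in: Each new cartridge stands in the housing of its size (axes within 14 mm, underside under 12 mm above the bench) and the used one on the tray floor (its axis inside the walls, within 46 mm of the centre along each side); all upright within 0.12 rad, slower than 0.03 m/s, out of the fingers (horizontal distance between new_wide and housing_wide below 0.014 m and z of new_wide in the frame of housing_wide below 0.012 m and angle between each of new_wide, new_medium, new_slim, used_medium's own z axis and vertical below 0.12 rad and linear speed of each of new_wide, new_medium, new_slim, used_medium below 0.03 m/s and contact force between the fingers and new_wide below 0.1 N and horizontal distance between new_medium and housing_medium below 0.014 m and z of new_medium in the frame of housing_medium below 0.012 m and contact force between the fingers and new_medium below 0.1 N and horizontal distance between new_slim and housing_slim below 0.014 m and z of new_slim in the frame of housing_slim below 0.012 m and contact force between the fingers and new_slim below 0.1 N and x of used_medium in the frame of waste_tray between -0.046 and 0.046 m and y of used_medium in the frame of waste_tray between -0.046 and 0.046 m and z of used_medium in the frame of waste_tray below 0.012 m and contact force between the fingers and used_medium below 0.1 N); the robot touches nothing.
It fails at once if a new cartridge is dropped from more than about 3 cm ((linear speed of new_wide above 0.75 m/s and contact force between the fingers and new_wide below 0.1 N) or (linear speed of new_medium above 0.75 m/s and contact force between the fingers and new_medium below 0.1 N) or (linear speed of new_slim above 0.75 m/s and contact force between the fingers and new_slim below 0.1 N)).
It fails at once if a new cartridge is knocked over (angle between any of new_wide, new_medium, new_slim's own z axis and vertical above 0.8 rad).
It also fails if it takes over 106 s, if anything falls off the work surface, if the arm or the gripper's body presses on something with over 40 N, if the wrist force passes 120 N, or if a joint passes its speed limit or range.

## Working session

There is one attempt and no reset: what is moved stays moved. The work goes in short steps, each a Python script; the robot and the scene stay as the last script left them, time stands still between calls to the robot, and variables do not carry over. Pictures are saved under pics/ and viewed, and the job is handed in when it is done.

```bash
mkdir -p pics; ls
python3 - <<'E'
from cell import *
import cv2,pickle,numpy as np
s=telemetry.sense(); print({k:np.round(v,3) for k,v in s.items()})
out={}
for n in ("top","side"):
    p=eyes.snapshot(n); cv2.imwrite(f"pics/{n}0.png",p["color"][:,:,::-1]); out[n]=p
    print(n,p["position"],p["orientation"],p["camera_matrix"])
    for q in ("new_wide","new_medium","new_slim","used_medium","housing_wide","housing_medium","housing_slim","waste_tray"):
        print(q,[(np.round(d["box"]).tolist(),round(d["conf"],2)) for d in spotter.boxes_of(q,p)])
pickle.dump(out,open("p0.pkl","wb"))
print(telemetry.sense()["t"])
E
```

```text
pics
{'t': np.float64(0.0), 'joints': array([ 1.326,  0.322, -0.07 ,  1.452,  0.023,  1.371, -0.057]), 'joint_velocities': array([-0.   ,  0.   , -0.001,  0.   ,  0.002,  0.   , -0.   ]), 'joint_efforts': array([ 1.0000e-03, -4.9128e+01, -4.0400e-01, -3.1253e+01, -6.4000e-02,
        4.4000e-02,  0.0000e+00]), 'eef_pos': array([ 0.166, -0.628,  0.221]), 'eef_rot': array([-3.113e+00, -4.050e-01,  1.000e-03]), 'force': array([-0.069,  0.073,  0.178]), 'ft_torque': array([ 0.01 ,  0.009, -0.019]), 'grip_width': np.float64(0.087)}
top [ 0.31373664 -0.01418269  1.05652667] [-2.09474919  2.12300658 -0.17582144] [[495.70904232   0.         321.14154303]
 [  0.         495.70904232 195.85792052]
 [  0.           0.           1.        ]]
new_wide [([166.0, 119.0, 204.0, 158.0], 0.77)]
new_medium [([276.0, 256.0, 304.0, 279.0], 0.77), ([312.0, 177.0, 336.0, 205.0], 0.72), ([314.0, 219.0, 338.0, 246.0], 0.59), ([446.0, 139.0, 473.0, 161.0], 0.16)]
new_slim [([446.0, 140.0, 470.0, 159.0], 0.66)]
used_medium [([370.0, 124.0, 392.0, 157.0], 0.9)]
housing_wide [([208.0, 203.0, 260.0, 247.0], 0.81)
[... 260 characters left out ...]
 0.57483122] [-0.65121034  2.49513659 -1.3796311 ] [[485.10804342   0.         316.97912745]
 [  0.         485.10804342 207.10871171]
 [  0.           0.           1.        ]]
new_wide [([141.0, 237.0, 188.0, 304.0], 0.77)]
new_medium [([298.0, 183.0, 322.0, 236.0], 0.86), ([355.0, 220.0, 382.0, 280.0], 0.77), ([339.0, 195.0, 362.0, 246.0], 0.66)]
new_slim [([329.0, 130.0, 344.0, 167.0], 0.82)]
used_medium [([295.0, 144.0, 309.0, 174.0], 0.95)]
housing_wide [([258.0, 251.0, 317.0, 316.0], 0.61)]
housing_medium [([281.0, 162.0, 313.0, 201.0], 0.98)]
housing_slim [([228.0, 206.0, 266.0, 250.0], 0.73), ([260.0, 250.0, 317.0, 315.0], 0.18)]
waste_tray [([351.0, 164.0, 406.0, 206.0], 0.74)]
0.9
```

View pics/top0.png

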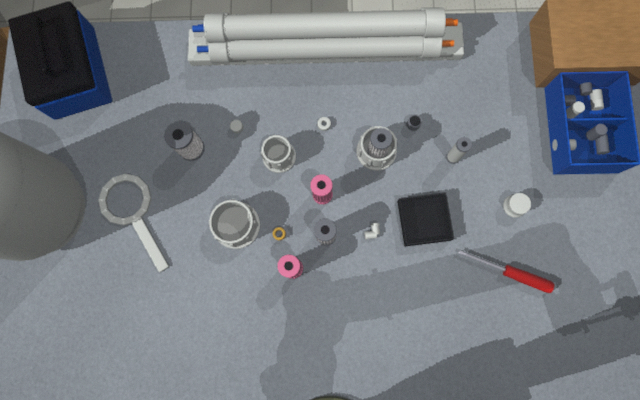

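View pics/side0.png

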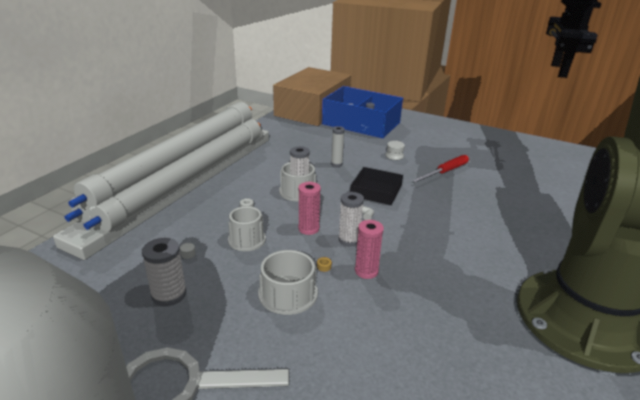

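The top view shows the wide cartridge at (182,140), a grey medium at (325,232) with pink look-alikes at (321,188) and (289,267), the slim one at (460,150), and the used one in its housing at (380,147). The three housings are at (377,147), (277,153) and (234,223), and the tray is at (426,219). Next I'll get their positions from depth.

```bash
cat > h.py <<'E'
import numpy as np, cv2
from scipy.spatial.transform import Rotation as R
from scipy.optimize import least_squares
def cloud(p,pose=None):
    K=p["camera_matrix"]; d=p["depth"].astype(float); v,u=np.mgrid[:d.shape[0],:d.shape[1]]
    P=np.stack([(u-K[0,2])/K[0,0]*d,(v-K[1,2])/K[1,1]*d,d],-1)
    if pose is None: Rm=R.from_rotvec(p["orientation"]).as_matrix(); t=np.array(p["position"])
    else: Rm,t=pose
    W=P@Rm.T+t; W[d==0]=np.nan
    return W
def fit(xy,r):
    f=lambda c:np.hypot(xy[:,0]-c[0],xy[:,1]-c[1])-r
    s=least_squares(f,np.median(xy,0),loss="soft_l1",f_scale=0.002); return s.x,np.sqrt(np.mean(s.fun**2))
E
python3 - <<'E'
import pickle,numpy as np
from h import *
o=pickle.load(open("p0.pkl","rb"))
np.set_printoptions(precision=4,suppress=True)
T=cloud(o["top"]);S=cloud(o["side"])
B={"wide":(166,119,204,158),"med":(312,219,338,246),"pinkA":(310,175,336,205),"pinkB":(276,254,304,281),"slim":(444,137,473,163),"used":(366,124,395,157),
"Hw":(206,199,262,249),"Hm":(354,121,402,172),"Hs":(260,135,296,173),"tray":(396,190,455,249)}
print("bench z",np.nanmedian(T[280:330,180:300,2]),np.nanmedian(S[330:370,330:450,2]))
for k,b in B.items():
    A=T[b[1]:b[3],b[0]:b[2]].reshape(-1,3);A=A[~np.isnan(A[:,0])]
    zt=np.percentile(A[:,2],97); 
    if k=="tray" : zt=.03
    elif k[0]=="H": zt=.06
    t=A[abs(A[:,2]-zt)<(.006 if k!='tray' else .006)]
    lo,hi=t[:,:2].min(0),t[:,:2].max(0)
    print(k,"ztop %.4f"%zt,len(t),"mean",t.mean(0),"bbox c",(lo+hi)/2,"size",hi-lo)
# side cloud: tops
SB={"wide":(141,237,188,304),"med":(339,193,364,246),"slim":(329,126,346,167),"used":(291,144,312,174),"Hw":(256,248,320,318),"Hm":(277,160,318,203),"Hs":(226,204,268,252),"tray":(349,162,408,208)}
for k,b in SB.items():
    A=S[b[1]:b[3],b[0]:b[2]].reshape(-1,3);A=A[~np.isnan(A[:,0])]
    zt={"H":.06,"t":.03}.get(k[0],.106 if k=="used" else .1)
    t=A[abs(A[:,2]-zt)<.006]
    lo,hi=t[:,:2].min(0),t[:,:2].max(0)
    print("S",k,len(t),"mean",t.mean(0),"bbox c",(lo+hi)/2,"size",hi-lo)
# big dome
for b in [(0,135,80,260),(10,10,100,110),(530,0,640,80),(190,10,460,60)]:
    A=T[b[1]:b[3],b[0]:b[2]].reshape(-1,3); print(b,np.nanmin(A,0),np.nanmax(A,0))
E
```

```text
bench z -0.00017188733589823535 -0.00022822698218505355
wide ztop 0.1021 587 mean [0.6325 0.2983 0.0996] bbox c [0.6329 0.2978] size [0.0577 0.0549]
med ztop 0.1024 378 mean [0.4339 0.0027 0.0996] bbox c [0.4336 0.0028] size [0.0415 0.0429]
pinkA ztop 0.1021 362 mean [0.5227 0.0089 0.0997] bbox c [0.522  0.0087] size [0.0412 0.0417]
pinkB ztop 0.1025 393 mean [0.3656 0.0735 0.0998] bbox c [0.366  0.0737] size [0.042  0.0407]
slim ztop 0.1017 169 mean [ 0.6015 -0.2764  0.0997] bbox c [ 0.6017 -0.2764] size [0.0288 0.0298]
used ztop 0.1077 357 mean [ 0.6152 -0.1118  0.1055] bbox c [ 0.6149 -0.1123] size [0.0429 0.0422]
Hw ztop 0.0600 350 mean [0.4588 0.1953 0.0591] bbox c [0.4589 0.1946] size [0.087 0.088]
Hm ztop 0.0600 292 mean [ 0.6145 -0.1087  0.0589] bbox c [ 0.6193 -0.1104] size [0.0752 0.0735]
Hs ztop 0.0600 221 mean [0.6105 0.1041 0.0588] bbox c [0.6105 0.1041] size [0.0609 0.0594]
tray ztop 0.0300 411 mean [ 0.4641 -0.2082  0.0288] bbox c [ 0.4638 -0.2073] size [0.1086 0.1103]
S wide 719 mean [0.6302 0.3034 0.099 ] bbox c [0.6325 0.3007] size [0.059  0.0584]
S med 329 mean [0.4212 0.0242 0.0991] bbox c [0.413  0.0397] size [0.0873 0.1144]
S slim 66 mean [ 0.6005 -0.2716  0.0985] bbox c [ 0.6017 -0.2749] size [0.0303 0.0316]
S used 162 mean [ 0.6131 -0.1063  0.1049] bbox c [ 0.6156 -0.1088] size [0.0447 0.0489]
S Hw 530 mean [0.4571 0.1996 0.0581] bbox c [0.4594 0.1968] size [0.091  0.0919]
S Hm 245 mean [ 0.6116 -0.0965  0.0586] bbox c [ 0.6194 -0.1076] size [0.076  0.0745]
S Hs 244 mean [0.6097 0.1073 0.0578] bbox c [0.6105 0.105 ] size [0.0611 0.0642]
S tray 329 mean [ 0.4623 -0.2011  0.0276] bbox c [ 0.4634 -0.2043] size [0.1097 0.1117]
(0, 135, 80, 260) [ 0.3847  0.5116 -0.007 ] [0.6721 0.7188 0.2794]
(10, 10, 100, 110) [ 0.7043  0.4831 -0.7651] [1.4614 1.2933 0.1496]
(530, 0, 640, 80) [ 0.7405 -0.8644 -0.7629] [ 1.45   -0.4611  0.1057]
(190, 10, 460, 60) [ 0.8127 -0.5276 -0.7692] [1.4427 0.5526 0.1289]
```

Run:
```python
from cell import *
import numpy as np
np.set_printoptions(precision=2,suppress=True)
P={"used":(.6152,-.1105),"tray":(.4636,-.206),"wide":(.6327,.2992),"Hw":(.459,.1957),"med":(.4337,.0038),"Hm":(.6193,-.109),"slim":(.6017,-.2757),"Hs":(.6105,.1045)}
for a in (-np.pi/2,0,np.pi/4,np.pi/2,np.pi*3/4):
  for k,(x,y) in P.items():
    print(round(a,2),k,[ (lambda q:None if q is None else np.array(q))(solve_ik([x,y,z],[np.pi*np.cos(a),np.pi*np.sin(a),0])) for z in (.24,.064)])
```

```text
-1.57 used [array([ 0.77,  0.36, -0.82,  1.47,  0.26,  1.42,  1.52]), array([ 0.74,  0.51, -0.78,  1.67,  0.39,  1.12,  1.43])]
-1.57 tray [array([ 0.97,  0.04, -0.62,  1.75,  0.02,  1.36,  1.92]), array([ 0.97,  0.22, -0.66,  1.96,  0.16,  1.01,  1.81])]
-1.57 wide [array([ 0.11,  0.58, -0.93,  1.26,  0.46,  1.52,  0.82]), array([ 0.16,  0.74, -0.96,  1.46,  0.62,  1.26,  0.7 ])]
-1.57 Hw [array([ 0.68,  0.05, -1.16,  1.76,  0.05,  1.36,  1.09]), array([ 0.44,  0.28, -0.99,  1.97,  0.27,  1.03,  0.9 ])]
-1.57 med [array([ 0.82, -0.18, -0.79,  1.9 , -0.13,  1.37,  1.64]), array([ 0.81,  0.06, -0.89,  2.12,  0.05,  0.99,  1.46])]
-1.57 Hm [array([ 0.76,  0.37, -0.82,  1.46,  0.27,  1.43,  1.51]), array([ 0.74,  0.52, -0.78,  1.66,  0.39,  1.13,  1.42])]
-1.57 slim [array([ 0.89,  0.42, -0.68,  1.37,  0.26,  1.44,  1.79]), array([ 0.88,  0.55, -0.66,  1.57,  0.36,  1.14,  1.72])]
-1.57 Hs [array([ 0.58,  0.42, -1.04,  1.48,  0.37,  1.45,  1.1 ]), array([ 0.57,  0.61, -1.03,  1.68,  0.56,  1.18,  0.97])]
0 used [array([ 0.64,  0.32, -0.64,  1.47,  0.19,  1.41, -1.57]), array([ 0.6 ,  0.
[... 3072 characters left out ...]
0.59,  0.27,  1.07,  2.01, -0.28,  1.02, -2.52])]
2.36 wide [array([ 0.22,  0.69, -1.18,  1.25,  0.63,  1.58,  2.29]), array([ 0.26,  0.87, -1.19,  1.46,  0.82,  1.36,  2.17])]
2.36 Hw [array([-1.33, -0.05,  0.85,  1.82,  0.04,  1.36,  2.66]), array([ 0.58,  0.36, -1.17,  1.97,  0.38,  1.06,  2.38])]
2.36 med [None, None]
2.36 Hm [array([-0.74,  0.49,  1.22,  1.51, -0.46,  1.46, -2.66]), array([-0.66,  0.62,  1.07,  1.71, -0.59,  1.17, -2.57])]
2.36 slim [array([-0.35,  0.51,  1.07,  1.42, -0.44,  1.47, -2.43]), array([-0.36,  0.7 ,  1.06,  1.62, -0.65,  1.21, -2.3 ])]
2.36 Hs [array([ 0.65,  0.49, -1.18,  1.48,  0.45,  1.47,  2.61]), array([ 0.65,  0.7 , -1.18,  1.68,  0.69,  1.24,  2.45])]
```

```bash
cat >> h.py <<'E'
P={"used":(.6152,-.1105),"tray":(.4636,-.206),"wide":(.6327,.2992),"Hw":(.459,.1957),"med":(.4337,.0038),"Hm":(.6193,-.109),"slim":(.6017,-.2757),"Hs":(.6105,.1045)}
O=[0,np.pi,0]   # wait-free: jaws along world y: rotvec pi about y
def wrist(name):
    from cell import eyes,telemetry
    s=telemetry.sense(); p=eyes.snapshot("wrist"); cv2.imwrite(f"pics/{name}.png",p["color"][:,:,::-1])
    H=np.array(p["hand_eye"]); Rt=R.from_rotvec(s["eef_rot"]).as_matrix()
    W=cloud(p,(Rt@H[:3,:3],Rt@H[:3,3]+np.array(s["eef_pos"])))
    return p,W,s
E
python3 - <<'E'
from cell import *
from h import *
import pickle
np.set_printoptions(precision=4,suppress=True)
arm.movep([*P["used"],.24],O)
p,W,s=wrist("w1"); print(s["t"],s["eef_pos"],s["eef_rot"],s["force"])
pickle.dump((p,W,s),open("w1.pkl","wb"))
A=W.reshape(-1,3);A=A[~np.isnan(A[:,0])]
for zt,c,rad in((.105,P["used"],.04),(.059,P["Hm"],.055)):
    t=A[(abs(A[:,2]-zt)<.006)&(np.hypot(A[:,0]-c[0],A[:,1]-c[1])<rad)]
    if len(t): print(len(t),t.mean(0),(t.min(0)+t.max(0))/2,t.max(0)-t.min(0))
E
```

```text
3.3333 [ 0.615  -0.112   0.2398] [-0.0037 -3.1412  0.0008] [-0.2099  0.0285  0.3563]
1856 [ 0.6148 -0.1119  0.1054] [ 0.6158 -0.112   0.1036] [0.0437 0.0426 0.0091]
1154 [ 0.615  -0.1105  0.0589] [ 0.6194 -0.1105  0.0587] [0.0753 0.0744 0.0112]
```

View pics/w1.png

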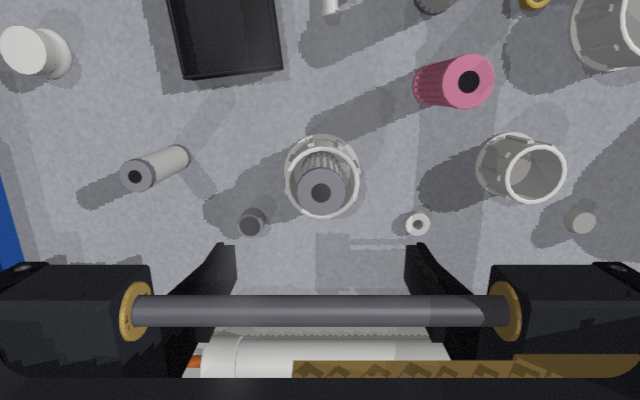

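Wrist view: the used cartridge (top at about (320,190)) stands in its housing between the fingers. Its measured position agrees with the top camera to about 1 mm, so I'll grasp it.

```bash
cat >> h.py <<'E'
P.update(used=(.615,-.1116),Hm=(.6193,-.1105),wide=(.6328,.2983),med=(.4337,.0030),slim=(.6017,-.2762),Hw=(.459,.1951),Hs=(.6105,.1042),tray=(.4636,-.2068))
def pick(name,base,yoff=.062,f=25,zt=.24):
    from cell import arm,claw,telemetry
    x,y=P[name]
    arm.movel([x,y,base+yoff],speed=.12,threshold=8) and print("CONTACT on descent",telemetry.sense()["eef_pos"])
    s0=telemetry.sense(); print("at",s0["eef_pos"],"F",s0["force"])
    claw.close_gripper(f_grip=f); print("width",telemetry.sense()["grip_width"])
    arm.movel([x,y,zt],speed=.12)
    s=telemetry.sense(); print("t",s["t"],"width",s["grip_width"],"F",s["force"],"pos",s["eef_pos"])
def place(name,base,yoff=.062,zt=.24):
    from cell import arm,claw,telemetry
    x,y=P[name]
    arm.movel([x,y,base+yoff+.03],speed=.15)
    s=telemetry.sense(); print("above",s["eef_pos"],"F",s["force"],"w",s["grip_width"])
    hit=arm.movel([x,y,base+yoff-.004],speed=.03,threshold=4)
    s=telemetry.sense(); print("down hit",hit,s["eef_pos"],"F",s["force"],"t",s["t"])
    return hit
E
python3 - <<'E'
from cell import *
from h import *
np.set_printoptions(precision=4,suppress=True)
pick("used",.006)
arm.movel([*P["tray"],.24],speed=.15)
p,W,s=wrist("w2"); print(s["t"])
E
```

```text
at [ 0.6157 -0.1117  0.0689] F [-0.2378 -0.1555  0.4249]
width 0.043487143196091343
t 7.35 width 0.04306532720866507 F [ 0.0076 -0.2564 -1.9934] pos [ 0.6145 -0.1116  0.239 ]
8.6917
```

View pics/w2.png

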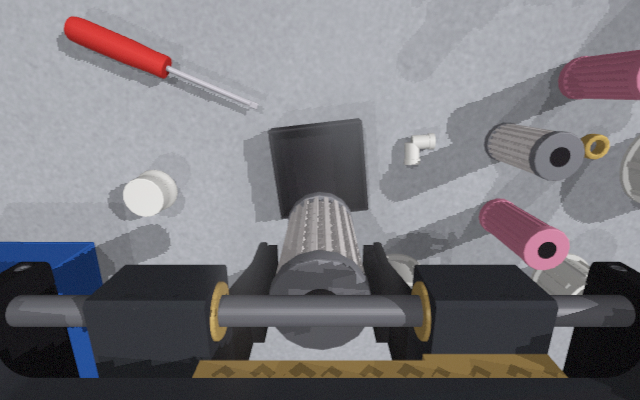

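The cartridge is held, with the tray at (320,165) ahead of it in the perspective view. Lowering it now.

Run:
```python
from cell import *
from h import *
np.set_printoptions(precision=4,suppress=True)
if place("tray",.004):
    claw.release(); arm.wait(.2)
    arm.movel([*P["tray"],.24],speed=.15)
    p=eyes.snapshot("top"); cv2.imwrite("pics/t2.png",p["color"][60:300,100:520,::-1])
    T=cloud(p); c=P["tray"]; A=T.reshape(-1,3)
    t=A[(abs(A[:,2]-.104)<.006)&(np.hypot(A[:,0]-c[0],A[:,1]-c[1])<.06)]; print(len(t),t.mean(0) if len(t) else 0, telemetry.sense()["t"])
```

```text
above [ 0.4644 -0.2071  0.0969] F [ 0.8497  0.7607 -2.0902] w 0.04377450629082343
down hit True [ 0.4633 -0.2066  0.0658] F [-1.0528 -0.3253  4.4065] t 10.775
193 [ 0.4556 -0.2091  0.1035] 13.325
```

Run:
```python
from cell import *
from h import *
np.set_printoptions(precision=4,suppress=True)
arm.movel([*P["wide"],.24],speed=.25)
p,W,s=wrist("w3"); print(s["t"],s["eef_pos"],s["force"])
A=W.reshape(-1,3);A=A[~np.isnan(A[:,0])]
for k,zt,rad in(("wide",.1,.045),("Hw",.059,.06),("Hs",.059,.05)):
    c=P[k]; t=A[(abs(A[:,2]-zt)<.006)&(np.hypot(A[:,0]-c[0],A[:,1]-c[1])<rad)]
    if len(t): print(k,len(t),(t.min(0)+t.max(0))/2,t.max(0)-t.min(0))
p=eyes.snapshot("side"); cv2.imwrite("pics/s3.png",p["color"][:,:,::-1])
```

```text
15.6083 [0.6331 0.2972 0.2402] [ 0.0988  0.4331 -0.0917]
wide 3102 [0.6328 0.2996 0.0981] [0.057  0.0571 0.0081]
Hw 885 [0.4878 0.1964 0.0573] [0.0337 0.0855 0.0085]
Hs 1209 [0.6109 0.1039 0.0573] [0.0607 0.0631 0.0086]
```

View pics/w3.png

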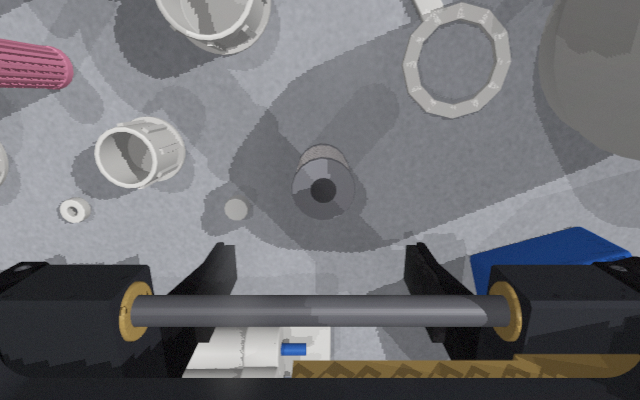

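View pics/s3.png

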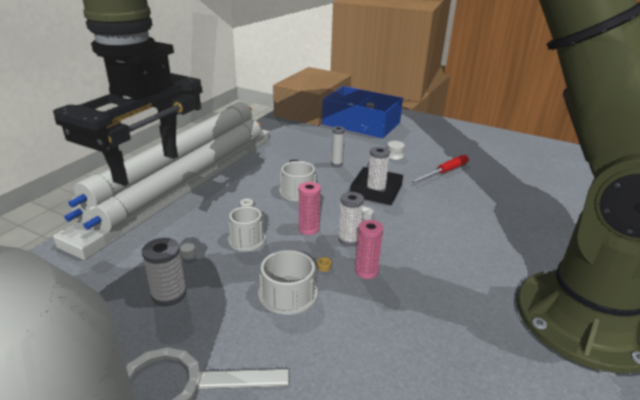

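The side view shows the used cartridge upright in the tray at (378,172) and its housing empty at (298,180). The wrist view shows the wide one centred under the open jaws at (323,188). Picking it up.

```bash
cat >> h.py <<'E'
P["wide"]=(.6328,.2992)
E
python3 - <<'E'
from cell import *
from h import *
np.set_printoptions(precision=4,suppress=True)
pick("wide",0)
arm.movel([*P["Hw"],.24],speed=.18)
p,W,s=wrist("w4")
hit=place("Hw",.006)
p=eyes.snapshot("side"); cv2.imwrite("pics/s4.png",p["color"][:,:,::-1])
E
```

```text
at [0.6333 0.2996 0.063 ] F [ 0.1888 -0.6602 -0.6166]
width 0.05782671579876231
t 19.6 width 0.057156371497967415 F [-0.0549 -0.4789 -2.292 ] pos [0.6325 0.2989 0.239 ]
above [0.4597 0.1956 0.0988] F [ 0.8154  0.0253 -3.6095] w 0.05741225111649677
down hit True [0.4588 0.1952 0.0678] F [-0.1405 -0.1598  4.7455] t 22.95
```

View pics/s4.png

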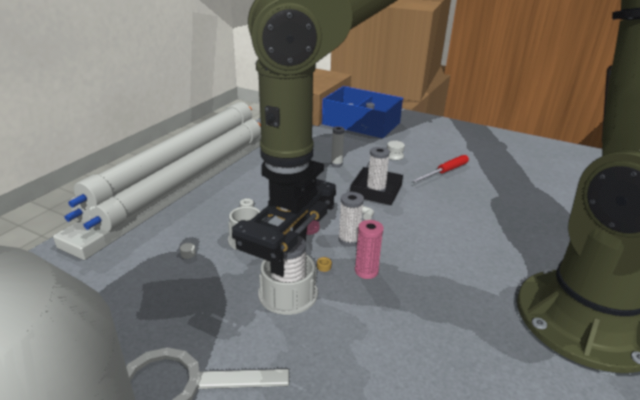

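It stopped at z 0.068, which is exactly the height for the housing floor. In the view it stands in the wide housing at (288,280). I'll release it and check the medium one from above.

Run:
```python
from cell import *
from h import *
np.set_printoptions(precision=4,suppress=True)
claw.release(); arm.wait(.2)
arm.movel([*P["Hw"],.24],speed=.15)
arm.movel([*P["med"],.24],speed=.2)
p,W,s=wrist("w5"); print(s["t"],s["eef_pos"],s["force"])
A=W.reshape(-1,3);A=A[~np.isnan(A[:,0])]
for k,c,zt,rad in(("med",P["med"],.1,.035),("Hw cart",P["Hw"],.106,.05),("Hm",P["Hm"],.059,.055)):
    t=A[(abs(A[:,2]-zt)<.006)&(np.hypot(A[:,0]-c[0],A[:,1]-c[1])<rad)]
    if len(t): print(k,len(t),(t.min(0)+t.max(0))/2,t.max(0)-t.min(0))
```

```text
26.425 [0.4338 0.0044 0.2399] [-0.0505  0.4758 -0.7529]
med 1773 [0.434  0.0024 0.0983] [0.0431 0.0426 0.0075]
Hw cart 3121 [0.4589 0.1947 0.1042] [0.058  0.0579 0.0083]
Hm 474 [ 0.6328 -0.1068  0.0572] [0.0508 0.069  0.0083]
```

View pics/w5.png

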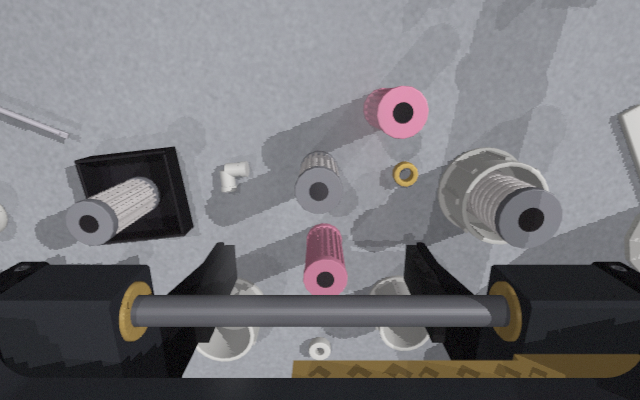

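The grey medium cartridge is at (320,188) and the pink ones are clear of the jaw line. The wide one is centred in its housing to within 1 mm, and the used one stands in the tray.

Run:
```python
from cell import *
from h import *
np.set_printoptions(precision=4,suppress=True)
P["med"]=(.4338,.0026)
pick("med",0)
arm.movel([*P["Hm"],.24],speed=.18)
hit=place("Hm",.006)
p=eyes.snapshot("side"); cv2.imwrite("pics/s6.png",p["color"][:,:,::-1])
```

```text
at [0.4344 0.0026 0.0626] F [-0.206   0.1933 -0.4997]
width 0.043551864352143796
t 30.5417 width 0.04316424522480766 F [ 0.8095  0.3731 -1.875 ] pos [0.4334 0.0026 0.2393]
above [ 0.6202 -0.1105  0.0992] F [ 0.008  -0.6588 -1.4749] w 0.04378188746161951
down hit True [ 0.619  -0.1103  0.0679] F [-0.5178 -0.3297  4.5099] t 33.9167
```

View pics/s6.png

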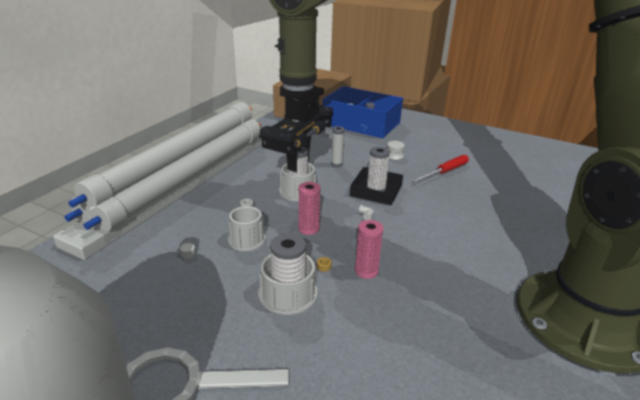

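The medium one is on its housing floor (298,180), with the pink pair untouched at (309,208) and (369,250). Slim is next.

Run:
```python
from cell import *
from h import *
np.set_printoptions(precision=4,suppress=True)
claw.release(); arm.wait(.2)
arm.movel([*P["Hm"],.24],speed=.15)
arm.movel([*P["slim"],.24],speed=.2)
p,W,s=wrist("w7"); print(s["t"],s["eef_pos"],s["force"])
A=W.reshape(-1,3);A=A[~np.isnan(A[:,0])]
for k,c,zt,rad in(("slim",P["slim"],.1,.03),("Hm cart",P["Hm"],.106,.045)):
    t=A[(abs(A[:,2]-zt)<.006)&(np.hypot(A[:,0]-c[0],A[:,1]-c[1])<rad)]
    if len(t): print(k,len(t),(t.min(0)+t.max(0))/2,t.max(0)-t.min(0))
```

```text
37.4417 [ 0.6022 -0.274   0.2401] [0.0541 0.2959 0.9703]
slim 828 [ 0.602  -0.277   0.0978] [0.029  0.0289 0.0075]
Hm cart 1845 [ 0.619  -0.1108  0.1042] [0.0433 0.0437 0.0084]
```

View pics/w7.png

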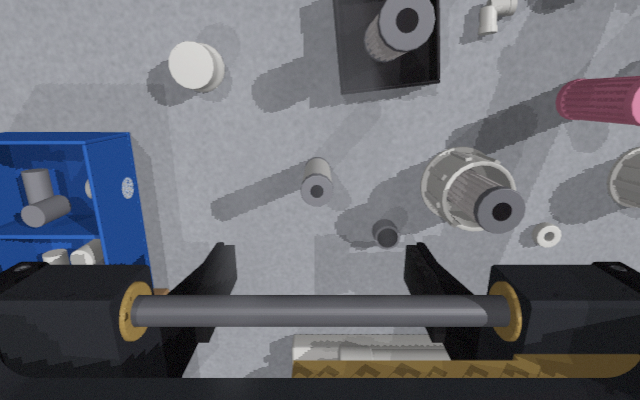

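The slim one is at (316,185) between the jaws, and the medium one is centred in its housing.

Run:
```python
from cell import *
from h import *
np.set_printoptions(precision=4,suppress=True)
P["slim"]=(.6018,-.2767)
pick("slim",0,f=20)
arm.movel([*P["Hs"],.24],speed=.18)
hit=place("Hs",.006)
p=eyes.snapshot("side"); cv2.imwrite("pics/s8.png",p["color"][:,:,::-1])
```

```text
at [ 0.6024 -0.2769  0.0629] F [ 1.1345 -0.3136  0.2525]
width 0.029613065513214108
t 41.7333 width 0.029514369670172392 F [ 0.1038  0.9044 -0.9054] pos [ 0.6014 -0.2766  0.239 ]
above [0.6113 0.1045 0.0991] F [ 0.2497 -0.6199 -1.3291] w 0.02944693346365156
down hit True [0.6102 0.1042 0.0679] F [ 0.2594 -0.1317  3.2918] t 46.0167
```

View pics/s8.png

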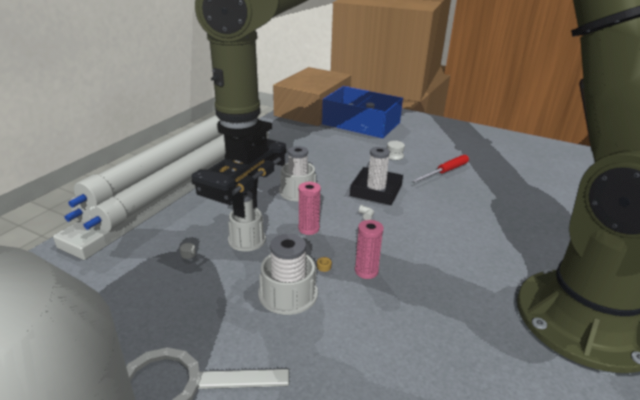

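Run:
```python
from cell import *
from h import *
np.set_printoptions(precision=4,suppress=True)
claw.release(); arm.wait(.2)
arm.movel([*P["Hs"],.26],speed=.15)
arm.movel([.5,.0,.36],speed=.25); arm.wait(.3)
p,W,s=wrist("w9"); print(s["t"],s["eef_pos"],s["grip_width"])
t2=eyes.snapshot("side"); cv2.imwrite("pics/s9.png",t2["color"][:,:,::-1])
S=cloud(t2)
for nm,C in (("wrist",W),("side",S)):
  A=C.reshape(-1,3);A=A[~np.isnan(A[:,0])]
  for k,zt,rad in(("Hw",.106,.05),("Hm",.106,.045),("Hs",.106,.04),("tray",.104,.06)):
    c=P[k]; t=A[(abs(A[:,2]-zt)<.006)&(np.hypot(A[:,0]-c[0],A[:,1]-c[1])<rad)]
    if len(t): print(nm,k,len(t),(t.min(0)+t.max(0))/2-[*c,0],t.max(0)-t.min(0))
```

```text
50.0333 [0.5001 0.0007 0.3593] 0.0872693084826977
wrist Hw 1940 [-0.0001 -0.0008  0.1044] [0.0574 0.0564 0.0086]
wrist Hm 448 [-0.0007  0.0046  0.104 ] [0.0421 0.0346 0.0077]
wrist Hs 350 [-0.001  -0.0022  0.104 ] [0.0281 0.0261 0.0079]
wrist tray 1109 [0.0007 0.0001 0.1023] [0.0436 0.0435 0.0084]
side Hw 685 [-0.0003  0.0016  0.1044] [0.0579 0.0576 0.0085]
side Hm 171 [0.0006 0.0012 0.104 ] [0.0442 0.047  0.0079]
side Hs 136 [-0.0011  0.0016  0.1037] [0.031  0.0295 0.0069]
side tray 166 [0.0004 0.0036 0.1026] [0.0427 0.0461 0.0092]
```

View pics/w9.png

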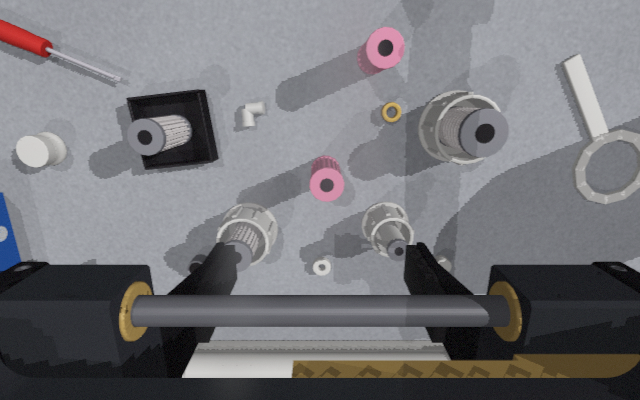

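View pics/s9.png

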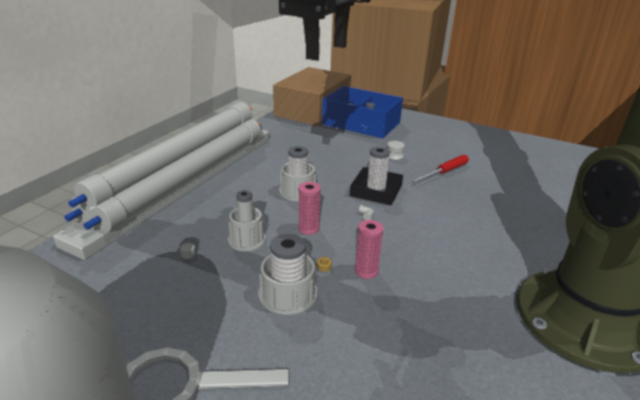

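All three new cartridges stand upright in their own housings: slim at (246,225), medium at (298,178), wide at (288,280). The used one is in the tray at (378,172), and the arm is clear.

```bash
python3 -c "
from cell import *
print(sign_off())"
```

```text
the job is handed in; nothing more can be done
None
```

The job is handed in, with all four cartridges where they belong. I moved the used cartridge to the waste tray first. Then I set the wide, medium and slim new ones in their own housings, lowering each slowly until the force showed it was on the floor. The pink look-alikes were not touched, and it took about 50 s of the 106 s allowed.

- **New cartridges:** in the last pictures all three stand upright in their housings, with their axes within about 2 mm of the housing centres (14 mm allowed). Their tops are at about 0.106 m, the height for a cartridge standing on the housing floor.
- **Used cartridge:** it is upright on the tray floor, within 4 mm of the centre, with its top at about 0.104 m.
- **Robot:** the gripper is open and clear of everything.

**Disagreements:** the side camera's y readings differed from the wrist and top cameras' by 2 to 4 mm, so I relied on the wrist and top ones. In the final wrist picture a finger partly hid the medium cartridge, which shifted that reading by 5 mm. An unobstructed wrist view taken just after I placed it put it within 0.5 mm of centre.

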